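Find the complete pepper mill on the balance and clip it in its holder

ROBOT

A 7-joint arm with a two-finger parallel gripper is mounted at the origin on the work surface. World frame = base frame: x ahead of the robot, y to its left, z up, the work surface at z = 0. Lengths are in m, angles in rad, forces in N, time in s.
With the tool pointing down it reaches from about 0.4 to 0.9 m from the base axis. Payload 5.5 kg.
Tool frame: the origin (TCP) lies on the centre line of the jaws, within the pads' length; the fingertips stand finger_overhang ahead of it and the grasp point (between the pads) lies 11 mm behind it (finger_overhang is the distance from the TCP to the fingertips, in m); z points along the fingers, y is the line along which they close (so a half turn about z gives the same grasp; the last joint's range is limited). The gripper opens to 92 mm and grips with 3 to 60 N. Pads are 19 mm wide; open, the fingers measure 130 mm over their backs; the gripper's body (75 mm by 190 mm) begins 47 mm behind the grasp point.
Start: joints at [1.48, 0.501, -0.427, 1.55, 0.221, 1.138, -0.21], TCP at [0.225, -0.61, 0.199] pointing down, gripper open.
Joint ranges: [-2.88, 2.88], [-0.31, 2.03], [-1.54, 1.56], [0.2, 2.42], [-1.41, 4.55], [0.19, 2.02], [-2.57, 2.57]. Speed limits (rad/s): [2.57, 2.57, 3.14, 3.14, 3.14, 3.14, 3.14].

INTERFACE

Orientations are given as [roll, pitch, yaw] about the fixed x, y, z axes, in that order (R = Rz(yaw) Ry(pitch) Rx(roll)).
In Python, from rig import * gives the robot as it stands. The module is installed in compiled form; this text tells all that it offers.
- The arm moves only by the tool play_rows, never from a script. Its argument "motion" is a list of rows, each a list of 5 numbers: the shift along the tool's x, y, z in m, then the turn about the tool's z in degrees, then the closure in counts, from 0 (fully open) to 255 (shut). In form: [[x, y, z, turn, gripper], ...]. A call has exactly 5 rows; each row is the pose to reach, as a shift and turn from the pose commanded when the call began, along the tool's axes at that moment; what a row does not reach only later rows make up. A row lasts 1/8 s, in which the tool goes at most 62.5 mm and 10.7 degrees, less where a joint would pass 70% of its speed; a pose out of reach is approached as far as the arm can. A call with a gripper value outside its range is refused whole. The fingers move at their own pace and stop on an object; "grip_force" is the grip in N (left out, the last holds). Time passes only in rows, so rows that repeat a pose let the fingers close, or fill a call up. It gives the time, the measured TCP pose, the force, the opening and the grip force at its end, in the units of the state.
- sense(): the state, without advancing time (a new reading comes with each control period).
- capture(name): name is "scene" or "top" or "wrist"; returns a dict with "pixels" (400x640x3 uint8, red, green, blue), "depth" (400x640 float32, m along the optical axis (not along the pixel's ray), 0 where there is no reading), "fx", "fy", "cx", "cy" (pixels), "T" (4x4, takes a point from camera to world coordinates); the wrist camera has in their place "mount" (4x4, takes a point from camera to tool coordinates, whose origin is the TCP and whose axes are the flange's). Camera axes: x right, y down, z forward; pixel columns grow to the right and rows downward; lengths in m; the calibration is good to about 2 mm. A picture is of the moment at which its call begins: read the wrist's pose just before it.
- hand_in(): hands the job in; it is judged then, once.
The state is a dict: "t": time; "q": joint angles; "dq": joint speeds; "tau": joint torques, N m; "tool_pos": TCP position; "eef_rot": TCP orientation; "force": force on the tool from outside, world axes, zero at the start; "wrist_torque": the same for the moment, N m; "finger_gap": opening from 0.0 (shut) to 1.0 (fully open); "finger_force": force on a finger pad.
Only numpy, scipy, OpenCV 4.12 (cv2) and the standard library are available. Lean on these libraries where they do the work, as an engineer would, in place of code of your own. Each camera call takes 0.05 s, during which the arm holds its last target. There are 200 camera calls.

TASK

The two pepper mills look alike, but only one still has its steel grinder inside and is heavier. Gently set one mill in each pan of the balance, let go and see which side drops; then take the mill from the pan that dropped and press it upright into the spring-clip holder until you feel it come up firmly against the stop inside (over 6 N, but never over 20 N on the stop), and let go. Leave the lighter mill standing in its pan, do not push the balance with the gripper, and leave the bowls, jar and scoop alone.

Things in the scene. Friction and masses are not known exactly. Their poses are not given: they have to be found in the camera images.
- mill_a: upright turned wooden pepper mill, 119 mm tall, round; origin at the centre of its underside, z up its axis. Foot 33 mm across widening to 40 mm at 12 mm up; 38 mm across from 48 to 86 mm; cap 40 mm across from 86 to 110 mm (grip it there, 96 mm up), 16 mm steel button on top. About 0.29 kg with the steel grinder, 0.07 kg without; which mill has it differs every time
- mill_b: pepper mill just like mill_a outside, same sizes and frame; it has the steel grinder when mill_a does not
- balance: fixed grey stand of the pivot balance, 130 x 100 mm foot; origin under its centre on the table, pivot 45 mm above it along its x axis; the 250 mm beam runs along its y axis, with a pan at each end
- beam (a joint): tilt of the beam, rad: 0 level, +0.12 = left pan up and right pan down on the stop, -0.12 the reverse. Stiff damped pivot (0.16 N m friction, up to 1 rad/s): the beam stays where it is left, the light mill alone does not move it, the heavy one tips it with or without the light one across from it, and it stays tipped when the heavy one is taken off
- pan_left (a point): centre of the floor of the pan at the balance's +y end, 125 mm from the pivot; round steel dish 62 mm across inside, rim 8 mm above its floor, 68 mm across outside; linkage keeps the pan level as the beam tips. z up; floor height 53 mm with the beam level, 15 mm more or less when tipped
- pan_right (a point): the same at the balance's -y end
- holder: fixed white spring-clip holder, block 130 x 90 x 40 mm with a 44 mm round hole in the middle and lugs 62 mm high at its +-x ends. Origin under its centre. Two sprung 16 mm steel bars along y, axes 50 mm above the base, 38 mm gap between them (in x), tops at 58 mm; a mill pushes them apart (6 to 7 N each), does not sink by its own weight and needs 3 to 9 N of push while it slides down
- mouth (a point): centre of the holder hole's mouth, 40 mm above the table, level with the block's top. In the hole is a hard rubber stop, 38 mm across, its face 16 to 34 mm below the mouth: the depth differs every time and is not reported, it must be felt. Pressed, it gives about 1 mm per 12 N. A mill is home once pressed down on it with 6 to 20 N, besides the clip's drag
- bowl_a: porcelain rice bowl, 116 mm across, 60 mm high, bystander; origin under its centre
- bowl_b: porcelain rice bowl, 116 mm across, 60 mm high, bystander; origin under its centre
- jar: closed glass jar with clip-on lid, 88 mm across, 111 mm high, bystander; origin under its centre
- scoop: white plastic rice scoop about 200 mm long lying on a round board, bystander; origin under its middle
Mind the look-alikes: they are no part of the job. What is shaped like the mill_b but orange or yellow is not meant.

How it is judged:
On the way, in this order (a step that is already met when the one before it is completed fails the run):
1. both mills stand in opposite pans, let go, and the beam has come to rest fully tipped to one side ((((distance between mill_a and pan_left below 0.018 m and angle between mill_a's own z axis and vertical below 0.2 rad) and (distance between mill_b and pan_right below 0.018 m and angle between mill_b's own z axis and vertical below 0.2 rad)) or ((distance between mill_a and pan_right below 0.018 m and angle between mill_a's own z axis and vertical below 0.2 rad) and (distance between mill_b and pan_left below 0.018 m and angle between mill_b's own z axis and vertical below 0.2 rad))) and (value of joint beam above 0.1 rad or value of joint beam below -0.1 rad) and velocity of joint beam between -0.03 and 0.03 rad/s and contact force between the fingers and mill_a below 0.1 N and contact force between the fingers and mill_b below 0.1 N), for 0.3 s.
2. one mill is pressed firmly down on the stop in the holder (over 6 N) (contact force between any of mill_a, mill_b and stop_face above 6 N), for 0.1 s.
At the end, for the whole second after the job is handed in: The dropped pan's mill is home in the holder (underside within 2 mm of the stop, 3 mm of the centre, upright within 0.05 rad); the other stands within 18 mm of the centre of its pan, the raised one, with the beam still tipped beyond 0.10 rad; all at rest and released ((((horizontal distance between mill_a and mouth below 0.003 m and distance between mill_a and stop_face below 0.004 m and angle between mill_a's own z axis and vertical below 0.05 rad and linear speed of mill_a below 0.01 m/s) and linear speed of mill_b below 0.01 m/s and ((value of joint beam above 0.1 rad and (distance between mill_b and pan_left below 0.018 m and angle between mill_b's own z axis and vertical below 0.2 rad)) or (value of joint beam below -0.1 rad and (distance between mill_b and pan_right below 0.018 m and angle between mill_b's own z axis and vertical below 0.2 rad)))) or ((horizontal distance between mill_b and mouth below 0.003 m and distance between mill_b and stop_face below 0.004 m and angle between mill_b's own z axis and vertical below 0.05 rad and linear speed of mill_b below 0.01 m/s) and linear speed of mill_a below 0.01 m/s and ((value of joint beam above 0.1 rad and (distance between mill_a and pan_left below 0.018 m and angle between mill_a's own z axis and vertical below 0.2 rad)) or (value of joint beam below -0.1 rad and (distance between mill_a and pan_right below 0.018 m and angle between mill_a's own z axis and vertical below 0.2 rad)))))); the robot touches nothing.
It fails at once if a bowl, the jar or the scoop is disturbed (moved 30 mm) (distance of any of bowl_a, bowl_b, jar, scoop from where it was at the start of the episode above 0.03 m).
It fails at once if a mill is banged or pressed hard on the balance (over 15 N) (contact force between any of mill_a, mill_b and balance above 15 N).
It fails at once if a mill is forced against the stop in the holder (over 20 N) (contact force between any of mill_a, mill_b and stop_face above 20 N).
It fails at once if the balance is pushed with the gripper or arm (over 4 N) (contact force between any of the fingers, the arm and balance above 4 N).
It fails at once if a mill is knocked over (angle between any of mill_a, mill_b's own z axis and vertical above 0.7 rad).
It also fails if it takes over 72 s, if anything falls off the work surface, if the arm or the gripper's body presses on something with over 40 N, if the wrist force passes 120 N, or if a joint passes its speed limit or range.

## Working session

There is one attempt and no reset: what is moved stays moved. The work goes in short steps, Python scripts to look and compute and a tool call to move; the robot and the scene stay as the last step left them, time stands still between calls to the robot, and variables do not carry over. Pictures are saved under pics/ and viewed, at most 10 in all, crops included, and the job is handed in when it is done.

Besides the shell and the picture viewer there is one more tool, called after "Request:" by a JSON object that holds its "fn" and its "kwargs". play_rows: Moves the arm, as the interface text tells. Its arguments: {"type":"object","properties":{"motion":{"type":"array","items":{"type":"array","items":{"type":"number"}}},"grip_force":{"type":"number"}},"required":["motion"]}

```bash
mkdir -p pics; python3 - <<'E'
from rig import *
import cv2,numpy as np
s=sense();print({k:np.round(v,3) for k,v in s.items()})
for n in("scene","top"):
    c=capture(n);np.savez(f"pics/{n}0.npz",**c);cv2.imwrite(f"pics/{n}0.png",c["pixels"][...,::-1]);print(n,c["fx"],c["cx"],c["cy"],np.round(c["T"],3))
c=capture("wrist");print(np.round(c["mount"],4),c["fx"])
E
```

```text
{'t': np.float64(0.0), 'q': array([ 1.48 ,  0.502, -0.427,  1.551,  0.221,  1.138, -0.21 ]), 'dq': array([ 0.001,  0.   ,  0.   , -0.003, -0.   ,  0.001,  0.001]), 'tau': array([-1.0000e-03, -5.6659e+01, -5.8160e+00, -2.7911e+01, -6.9000e-02,
        3.1000e-02,  0.0000e+00]), 'tool_pos': array([ 0.225, -0.609,  0.198]), 'eef_rot': array([-3.14 , -0.   ,  0.354]), 'force': array([0.028, 0.059, 0.111]), 'wrist_torque': array([-0.036,  0.04 , -0.027]), 'finger_force': np.float64(0.0), 'finger_gap': np.float64(0.998)}
scene 412.466750529925 323.2138564155577 196.79272997754646 [[ 0.829  0.38  -0.411  1.017]
 [ 0.559 -0.55   0.621 -0.679]
 [ 0.01  -0.744 -0.668  0.841]
 [ 0.     0.     0.     1.   ]]
top 500.55102128005905 325.95527546802884 198.73125764247757 [[ 3.000e-03 -9.980e-01  6.300e-02  4.940e-01]
 [-1.000e+00 -3.000e-03 -1.000e-03  8.000e-03]
 [ 1.000e-03 -6.300e-02 -9.980e-01  1.279e+00]
 [ 0.000e+00  0.000e+00  0.000e+00  1.000e+00]]
[[ 1.000e-04 -9.563e-01 -2.925e-01  7.940e-02]
 [ 1.000e+00 -1.000e-04  7.000e-04  6.000e-04]
 [-7.000e-04 -2.925e-01  9.563e-01 -1.867e-01]
 [ 0.000e+00  0.000e+00  0.000e+00  1.000e+00]] 302.36761854301795
```

View pics/top0.png

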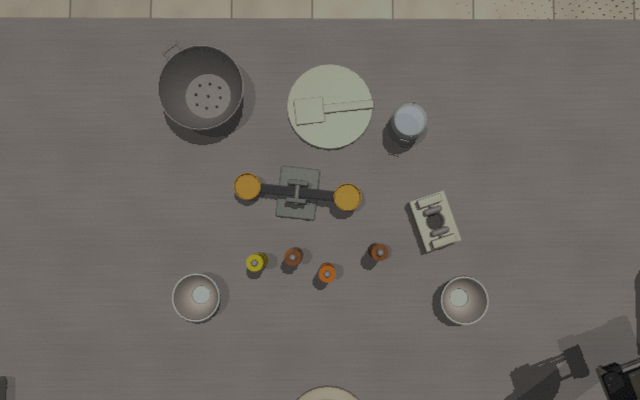

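View pics/scene0.png

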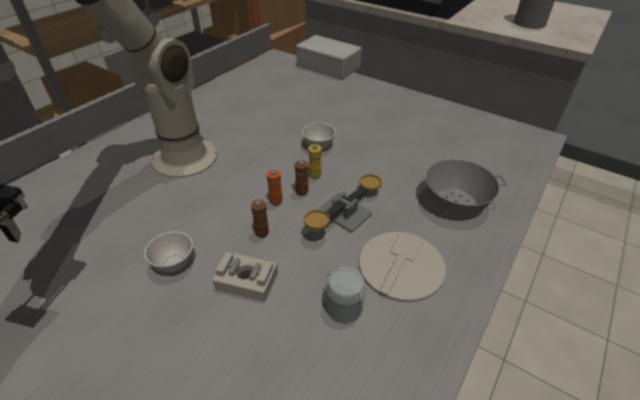

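The top view shows brown mills at (293,257) and (379,253), with look-alikes at yellow (256,263) and orange (327,273). The two brown ones are the mills, since orange and yellow are excluded. The pans are at (247,187) and (347,197), and the holder is at (435,221). I'll confirm in a crop and measure.

```bash
cat > h.py <<'E'
import numpy as np,cv2
def ray(c,u,v,z,T=None):
    T=c["T"] if T is None else T
    d=T[:3,:3]@np.array([(u-c["cx"])/c["fx"],(v-c["cy"])/c["fy"],1]);o=T[:3,3]
    return o+d*(z-o[2])/d[2]
def pts(c,T=None):
    T=c["T"] if T is None else T
    v,u=np.mgrid[:400,:640];d=c["depth"]
    P=np.stack([(u-c["cx"])/c["fx"]*d,(v-c["cy"])/c["fy"]*d,d],-1)
    return P@T[:3,:3].T+T[:3,3]
E
python3 - <<'E'
from h import *
c=dict(np.load("pics/top0.npz"));P=pts(c);im=c["pixels"]
hsv=cv2.cvtColor(im,cv2.COLOR_RGB2HSV)
for n,(u,v) in dict(yel=(256,263),m1=(293,257),orange=(327,273),m2=(379,253),pl=(247,187),pr=(347,197)).items():
    pan=n[0]=='p'
    z=P[...,2];r=16
    m=np.zeros((400,640),bool);m[v-r:v+r,u-r:u+r]=1
    m&=(hsv[...,1]>110)&((z>.04) if pan else (z>.095))
    vv,uu=np.nonzero(m);(a,b),rr=cv2.minEnclosingCircle(np.c_[uu,vv].astype(np.float32))
    zz=np.median(z[m]);
    print(n,m.sum(),round(a,1),round(b,1),round(rr,1),"z",zz.round(4),"ray",ray(c,a,b,.061 if pan else .11).round(4),"mean",P[m].mean(0).round(4),hsv[v-5:v+6,u-7:u+8][...,:].reshape(-1,3).mean(0).round())
# holder
z=P[...,2];m=np.zeros((400,640),bool);m[180:260,400:470]=1;m&=(z>.025)
vv,uu=np.nonzero(m);Q=P[m][:,:2]
rc=cv2.minAreaRect((Q*1000).astype(np.float32));print("holder",rc)
m2=m&(z>.052);Q=P[m2];print(m2.sum(),cv2.minAreaRect((Q[:,:2]*1000).astype(np.float32)),z[m2].max())
# balance foot
m=np.zeros((400,640),bool);m[160:225,272:325]=1;m&=(z>.004)&(z<.035)
print("foot",cv2.minAreaRect((P[m][:,:2]*1000).astype(np.float32)),np.median(z[m]))
cv2.imwrite("pics/crop.png",cv2.resize(im[150:290,225:475][...,::-1],None,fx=3.2,fy=3.2,interpolation=2))
E
```

```text
yel 200 254.3 262.0 8.8 z 0.1102 ray [0.4204 0.1723 0.11  ] mean [0.4207 0.1711 0.1159] [ 25. 153. 132.]
m1 175 292.3 256.7 8.5 z 0.1104 ray [0.4328 0.084  0.11  ] mean [0.4329 0.0837 0.1101] [ 12. 122. 101.]
orange 202 326.2 273.1 8.7 z 0.1101 ray [0.3951 0.0051 0.11  ] mean [0.396  0.0054 0.1156] [ 14. 160. 138.]
m2 184 379.0 252.0 8.6 z 0.1095 ray [ 0.4442 -0.1174  0.11  ] mean [ 0.4445 -0.1164  0.1162] [ 13. 121. 101.]
pl 340 246.7 185.8 13.6 z 0.0425 ray [0.6021 0.1998 0.061 ] mean [0.602  0.2007 0.0544] [ 20. 167. 152.]
pr 603 346.7 196.1 14.0 z 0.0671 ray [ 0.5774 -0.0443  0.061 ] mean [ 0.576  -0.0441  0.0757] [ 21. 164. 152.]
holder ((484.3658447265625, -158.865966796875), (129.51922607421875, 309.8489685058594), 18.571359634399414)
652 ((481.8551025390625, -151.68673706054688), (123.60015869140625, 294.72760009765625), 18.530353546142578) 1.2788040089451553
foot ((591.7938842773438, 77.73124694824219), (163.89163208007812, 133.14840698242188), 0.27024924755096436) 0.011838686107650709
```

View pics/crop.png

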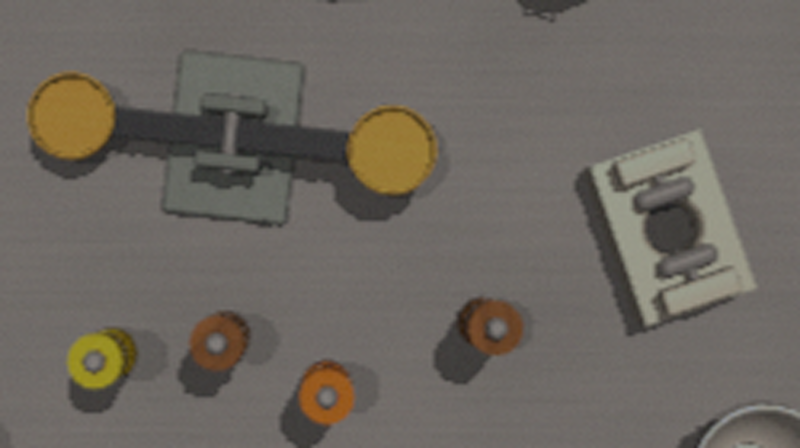

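The crop shows two dark brown mills at (217,343) and (495,327). The yellow and orange ones are clearly different. The beam looks already tipped, with the left pan low. Next I'll refine the pans and the holder.

```bash
python3 - <<'E'
from h import *
import rig
print(getattr(rig,"finger_overhang",None),[n for n in dir(rig) if n[0]!='_'])
c=dict(np.load("pics/top0.npz"));P=pts(c);z=P[...,2]
for n,u,v,h in(("pl",246.7,185.8,.046),("pr",346.7,196.1,.076)):
    vv,uu=np.mgrid[:400,:640];m=np.hypot(uu-u,vv-v)<9
    print(n,"floor",np.median(z[m]).round(4),P[m].mean(0).round(4),ray(c,u,v,h).round(4))
im=c["pixels"].astype(int);hsv=cv2.cvtColor(c["pixels"],cv2.COLOR_RGB2HSV)
ok=c["depth"]>0
m=np.zeros((400,640),bool);m[185:255,402:468]=1
b=m&ok&(z>.03)&(z<.075);nb,l,st,ce=cv2.connectedComponentsWithStats(b.astype(np.uint8))
k=1+st[1:,4].argmax();b=l==k
Q=P[b];rc=cv2.minAreaRect((Q[:,:2]*1000).astype(np.float32));print("holder",rc,"z",np.percentile(Q[:,2],[5,50,95]).round(4),b.sum())
# lugs
g=b&(z>.058);nb,l,st,ce=cv2.connectedComponentsWithStats(g.astype(np.uint8))
for i in range(1,nb):
    if st[i,4]>15: print("lug",st[i,4],ce[i].round(1),ray(c,*ce[i],.062).round(4))
# hole: deep/dark inside rect
g=m&(c["pixels"].max(2)<75)&(np.hypot(np.mgrid[:400,:640][1]-435,np.mgrid[:400,:640][0]-221)<11)
vv,uu=np.nonzero(g);print("hole",g.sum(),uu.mean(),vv.mean(),ray(c,uu.mean(),vv.mean(),.04).round(4))
E
```

```text
0.008 ['Unreachable', 'capture', 'finger_overhang', 'hand_in', 'sense']
pl floor 0.0401 [0.6035 0.2024 0.0448] [0.6034 0.2022 0.046 ]
pr floor 0.0665 [ 0.5766 -0.0438  0.0711] [ 0.5765 -0.0437  0.076 ]
holder ((519.2428588867188, -262.335693359375), (129.8833770751953, 91.0840835571289), 18.977313995361328) z [0.0363 0.0421 0.0633] 1719
lug 185 [429.1 200.2] [ 0.5681 -0.2452  0.062 ]
lug 34 [439.7 230.9] [ 0.4934 -0.27    0.062 ]
lug 186 [443.2 240.5] [ 0.4702 -0.2783  0.062 ]
hole 220 434.6227272727273 220.36818181818182 [ 0.5194 -0.2628  0.04  ]
```

Request:
{"fn": "play_rows", "kwargs": {"motion": [[0.038,-0.039,0,-5,0],[0.076,-0.078,0,-10,0],[0.114,-0.117,0,-15,0],[0.152,-0.156,0,-20,0],[0.19,-0.195,0,-25,0]], "grip_force": 20}}

```text
t: 0.78
tool_pos: [0.3363, -0.3592, 0.1987]
eef_rot: [3.142, 0.0, 0.793]
force: [0.7, 0.1, -0.5]
finger_gap: 1.0
finger_force: 0.0
```

```bash
cat > g.py <<'E'
# usage: g.py x y z  -> tool shift needed
import sys,numpy as np
from rig import sense
s=sense();t=np.array(list(map(float,sys.argv[1:4])));r=s["eef_rot"];y=r[2]
d=t-s["tool_pos"]
print("t",round(float(s["t"]),2),"pos",s["tool_pos"].round(4),"rpy",r.round(3),"F",s["force"].round(2),"gap",round(float(s["finger_gap"]),3),"ff",round(float(s["finger_force"]),1),"q",np.round(s["q"],2))
print("shift x %.4f y %.4f z %.4f"%(np.cos(y)*d[0]+np.sin(y)*d[1],np.sin(y)*d[0]-np.cos(y)*d[1],-d[2]))
E
python3 g.py .4443 -.117 .198
```

```text
t 0.78 pos [ 0.3363 -0.3592  0.1987] rpy [3.142 0.    0.793] F [ 0.71  0.07 -0.49] gap 1.0 ff 0.0 q [ 1.33  0.24 -0.65  1.93  0.17  1.02 -0.17]
shift x 0.2483 y -0.0930 z 0.0007
```

Request:
{"fn": "play_rows", "kwargs": {"motion": [[0.05,-0.018,0,0,0],[0.1,-0.037,0,0,0],[0.15,-0.056,0,0,0],[0.2,-0.075,0,0,0],[0.248,-0.093,0,0,0]]}}

```text
t: 1.4
tool_pos: [0.4447, -0.1178, 0.1988]
eef_rot: [3.141, 0.0, 0.79]
force: [0.4, -0.0, 0.2]
finger_gap: 0.999
finger_force: 0.0
```

```bash
cat >> h.py <<'E'
def wristT(c,s):
    from scipy.spatial.transform import Rotation as R
    T=np.eye(4);T[:3,:3]=R.from_euler('xyz',s["eef_rot"]).as_matrix();T[:3,3]=s["tool_pos"]
    return T@c["mount"]
E
python3 g.py .4443 -.117 .085; python3 - <<'E'
from h import *
from rig import *
s=sense();c=capture("wrist");T=wristT(c,s);P=pts(c,T);z=P[...,2]
cv2.imwrite("pics/w1.png",c["pixels"][...,::-1])
m=(abs(z-.11)<.004)&(np.hypot(P[...,0]-.444,P[...,1]+.117)<.035)
vv,uu=np.nonzero(m);(a,b),r=cv2.minEnclosingCircle(np.c_[uu,vv].astype(np.float32))
print(m.sum(),a,b,r,ray(c,a,b,.11,T).round(4),P[m].mean(0).round(4))
E
```

```text
t 1.4 pos [ 0.4447 -0.1178  0.1988] rpy [3.141 0.    0.79 ] F [ 0.41 -0.04  0.21] gap 0.999 ff 0.0 q [ 0.95  0.2  -0.83  2.    0.18  1.01 -0.74]
shift x 0.0003 y -0.0008 z 0.1138
1113 319.1042175292969 197.49002075195312 20.933860778808594 [ 0.4441 -0.1199  0.11  ] [ 0.4446 -0.1194  0.1107]
```

View pics/w1.png

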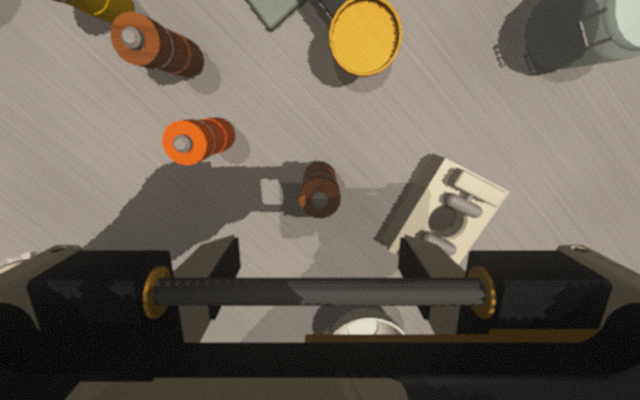

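The wrist view shows the brown mill at (319,198), centred between the jaws. I'll descend and grip.

Request:
{"fn": "play_rows", "kwargs": {"motion": [[0,-0.001,0.03,0,0],[0,-0.001,0.06,0,0],[0,-0.001,0.09,0,0],[0,-0.001,0.113,0,0],[0,-0.001,0.113,0,0]], "grip_force": 30}}

```text
t: 2.08
tool_pos: [0.4419, -0.1182, 0.0843]
eef_rot: [-3.138, 0.001, 0.791]
force: [-0.6, -0.0, 0.3]
finger_gap: 0.997
finger_force: 0.0
```

Request:
{"fn": "play_rows", "kwargs": {"motion": [[0,0,0,0,120],[0,0,0,0,200],[0,0,0,0,200],[0,0,0,0,200],[0,0,0,0,200]], "grip_force": 30}}

```text
t: 2.7
tool_pos: [0.4437, -0.1187, 0.0859]
eef_rot: [3.141, -0.0, 0.79]
force: [-0.0, 0.6, 0.3]
finger_gap: 0.507
finger_force: 0.0
```

```bash
python3 g.py .4443 -.1185 .085
```

```text
t 2.7 pos [ 0.4437 -0.1187  0.0859] rpy [ 3.141 -0.     0.79 ] F [-0.02  0.63  0.32] gap 0.507 ff 0.0 q [ 0.84  0.39 -0.74  2.1   0.37  0.78 -0.92]
shift x 0.0006 y 0.0002 z 0.0009
```

Request:
{"fn": "play_rows", "kwargs": {"motion": [[0,0,0,0,200],[0,0,0,0,200],[0,0,0,0,200],[0,0,0,0,200],[0,0,0,0,200]]}}

```text
t: 3.32
tool_pos: [0.4437, -0.1186, 0.0857]
eef_rot: [-3.142, -0.0, 0.79]
force: [-0.2, 0.5, -0.2]
finger_gap: 0.217
finger_force: 0.0
```

Request:
{"fn": "play_rows", "kwargs": {"motion": [[0,0,-0.02,0,200],[0,0,-0.06,0,200],[0,0,-0.1,0,200],[0,0,-0.13,0,200],[0,0,-0.13,0,200]]}}

```text
t: 3.95
tool_pos: [0.4454, -0.1192, 0.2179]
eef_rot: [3.137, -0.001, 0.79]
force: [0.2, -0.6, -0.7]
finger_gap: 0.217
finger_force: 0.0
```

```bash
python3 g.py .5765 -.0437 .215
```

```text
t 3.95 pos [ 0.4454 -0.1192  0.2179] rpy [ 3.137e+00 -1.000e-03  7.900e-01] F [ 0.25 -0.62 -0.72] gap 0.217 ff 0.0 q [ 0.98  0.18 -0.85  1.98  0.15  1.05 -0.72]
shift x 0.1459 y 0.0400 z 0.0029
```

Closing to 20 mm means the grip missed the mill, so I'll look.

```bash
python3 - <<'E'
from h import *
from rig import *
s=sense();c=capture("wrist");t=capture("top")
cv2.imwrite("pics/w2.png",np.vstack([c["pixels"],t["pixels"]])[...,::-1][::,::][0:800:1][:800] if 0 else np.hstack([cv2.resize(c["pixels"],(400,250)),cv2.resize(t["pixels"][150:325,220:500],(400,250))])[...,::-1])
E
```

```text
(no output)
```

View pics/w2.png

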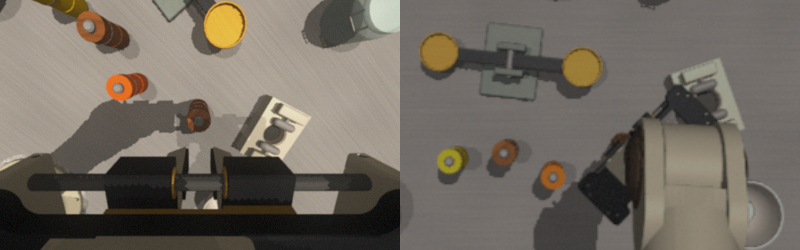

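```bash
python3 - <<'E'
from h import *
from rig import *
s=sense();c=capture("wrist");T=wristT(c,s);P=pts(c,T);z=P[...,2]
u,v=318,183
m=(z>.09)&(z<.13)&(np.hypot(P[...,0]-.444,P[...,1]+.117)<.06)
vv,uu=np.nonzero(m);(a,b),r=cv2.minEnclosingCircle(np.c_[uu,vv].astype(np.float32))
print(m.sum(),a,b,r,ray(c,a,b,.11,T).round(4),P[m].mean(0).round(4),np.percentile(z[m],[5,50,95]).round(4))
# finger depth: world points in tool frame
from scipy.spatial.transform import Rotation as R
Rt=R.from_euler('xyz',s["eef_rot"]).as_matrix();Q=(P-s["tool_pos"])@Rt
for (u,v) in [(290,245),(290,300),(350,245),(350,300),(320,292),(318,183),(285,260),(355,260)]: print(u,v,Q[v,u].round(4),P[v,u].round(4))
near=(Q[...,2]<.03)&(Q[...,2]>-.1)&(c["depth"]>0);
for zz in np.arange(-.06,.03,.01):
    k=near&(abs(Q[...,2]-zz)<.005);print(zz.round(3),k.sum(),Q[k].min(0).round(3) if k.any() else '',Q[k].max(0).round(3) if k.any() else '')
E
```

```text
1316 319.6766662597656 189.421142578125 21.103668212890625 [ 0.4455 -0.1189  0.11  ] [ 0.4453 -0.1186  0.1109] [0.1009 0.1107 0.1194]
290 245 [ 0.011  -0.0143 -0.0428] [ 0.4408 -0.1009  0.2581]
290 300 [ 0.0263 -0.0076 -0.1118] [ 0.4564 -0.0947  0.3271]
350 245 [ 0.0109  0.017  -0.0427] [ 0.463 -0.123  0.258]
350 300 [ 0.0267  0.0096 -0.1124] [ 0.4689 -0.1066  0.3277]
320 292 [ 0.0294  0.001  -0.1124] [ 0.4647 -0.0986  0.3277]
318 183 [ 8.100e-03 -1.000e-04  1.058e-01] [ 0.4489 -0.1131  0.1095]
285 260 [ 0.0114 -0.0151 -0.0598] [ 0.4405 -0.1001  0.2751]
355 260 [ 0.0112  0.0177 -0.0595] [ 0.4637 -0.1233  0.2748]
-0.06 399 [ 0.001 -0.017 -0.065] [ 0.012  0.019 -0.055]
-0.05 463 [-0.003 -0.026 -0.055] [ 0.012  0.027 -0.045]
-0.04 520 [-0.009 -0.026 -0.045] [ 0.012  0.027 -0.035]
-0.03 184 [-0.01  -0.019 -0.035] [ 0.012  0.021 -0.027]
-0.02 0  
-0.01 0  
0.0 0  
0.01 0  
0.02 0
```

The depth shows the fingertips at tool z ≈ -0.03, not +0.008, so the jaws closed above the cap. I'll check the tip depth open and half closed.

Request:
{"fn": "play_rows", "kwargs": {"motion": [[0,0,0,0,135],[0,0,0,0,135],[0,0,0,0,135],[0,0,0,0,135],[0,0,0,0,135]]}}

```text
t: 4.72
tool_pos: [0.4437, -0.1186, 0.2157]
eef_rot: [3.142, -0.0, 0.79]
force: [0.0, -0.0, -0.3]
finger_gap: 0.471
finger_force: 0.0
```

```bash
cat > tip.py <<'E'
from h import *
from rig import *
from scipy.spatial.transform import Rotation as R
s=sense();c=capture("wrist");T=wristT(c,s);P=pts(c,T)
Q=(P-s["tool_pos"])@R.from_euler('xyz',s["eef_rot"]).as_matrix()
print(s["finger_gap"])
for zz in np.arange(-.07,.05,.01):
    k=(c["depth"]>0)&(abs(Q[...,2]-zz)<.005)&(abs(Q[...,0])<.04)
    if k.any():
        for sg in(-1,1):
            kk=k&(sg*Q[...,1]>0)
            if kk.any(): print(zz.round(3),kk.sum(),Q[kk].min(0).round(3),Q[kk].max(0).round(3),np.argwhere(kk).min(0))
E
python3 tip.py; python3 -c "
import h,cv2
from rig import *
c=capture('wrist');cv2.imwrite('pics/w3.png',c['pixels'][150:350,120:520][...,::-1])"
```

```text
0.47135353072806313
-0.07 344 [-0.011 -0.032 -0.075] [ 0.012 -0.021 -0.065] [266 246]
-0.07 343 [-0.012  0.022 -0.075] [ 0.012  0.033 -0.065] [266 365]
-0.06 344 [ 0.001 -0.035 -0.065] [ 0.012 -0.021 -0.055] [255 245]
-0.06 337 [ 0.001  0.022 -0.065] [ 0.012  0.036 -0.055] [255 363]
-0.05 367 [-0.005 -0.038 -0.055] [ 0.012 -0.021 -0.045] [246 243]
-0.05 360 [-0.005  0.022 -0.055] [ 0.012  0.039 -0.045] [247 360]
-0.04 312 [-0.01  -0.037 -0.045] [ 0.012 -0.021 -0.035] [238 245]
-0.04 314 [-0.009  0.022 -0.045] [ 0.012  0.039 -0.035] [238 357]
-0.03 102 [-0.01  -0.031 -0.035] [ 0.012 -0.021 -0.028] [235 261]
-0.03 107 [-0.009  0.022 -0.035] [ 0.011  0.032 -0.028] [235 356]
```

View pics/w3.png

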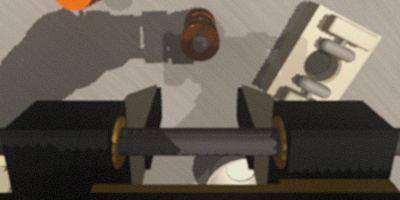

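The picture shows the mill at crop (200,35), with the jaws at crop (140,95) and (250,95). The jaws are parallel and their tips are 28 mm behind the reported TCP, 36 mm off the stated value. I'll use the measured tip, so the TCP goes 49 mm above the mill's base.

Request:
{"fn": "play_rows", "kwargs": {"motion": [[0,0,0.04,0,40],[0,0,0.08,0,40],[0,0,0.08,0,40],[0,0,0.12,0,40],[0,0,0.165,0,40]]}}

```text
t: 5.45
tool_pos: [0.4464, -0.1198, 0.0521]
eef_rot: [3.137, -0.002, 0.789]
force: [-0.5, 0.1, -0.3]
finger_gap: 0.844
finger_force: 0.0
```

Request:
{"fn": "play_rows", "kwargs": {"motion": [[0,0,0,0,40],[0,0,0,0,200],[0,0,0,0,200],[0,0,0,0,200],[0,0,0,0,200]]}}

```text
t: 6.08
tool_pos: [0.4441, -0.119, 0.0515]
eef_rot: [3.14, -0.0, 0.79]
force: [-0.0, 0.3, 0.2]
finger_gap: 0.455
finger_force: 0.0
```

Request:
{"fn": "play_rows", "kwargs": {"motion": [[0,0,0,0,200],[0,0,0,0,200],[0,0,0,0,200],[0,0,0,0,200],[0,0,0,0,200]]}}

```text
t: 6.7
tool_pos: [0.4443, -0.1189, 0.0513]
eef_rot: [3.14, -0.0, 0.79]
force: [-0.2, -0.6, 6.3]
finger_gap: 0.429
finger_force: 30.0
```

```bash
python3 g.py .4443 -.1185 .05
```

```text
t 6.7 pos [ 0.4443 -0.1189  0.0513] rpy [ 3.14 -0.    0.79] F [-0.19 -0.58  6.29] gap 0.429 ff 30.0 q [ 0.8   0.45 -0.71  2.12  0.45  0.72 -0.98]
shift x 0.0003 y -0.0003 z 0.0013
```

Request:
{"fn": "play_rows", "kwargs": {"motion": [[0,0,-0.02,0,200],[0,0,-0.06,0,200],[0,0,-0.1,0,200],[0,0,-0.13,0,200],[0,0,-0.13,0,200]]}}

```text
t: 7.32
tool_pos: [0.4448, -0.1191, 0.1822]
eef_rot: [3.138, -0.001, 0.79]
force: [-0.6, -0.2, -3.4]
finger_gap: 0.43
finger_force: 30.0
```

Request:
{"fn": "play_rows", "kwargs": {"motion": [[0,0,0,0,200],[0,0,0,0,200],[0,0,0,0,200],[0,0,0,0,200],[0,0,0,0,200]]}}

```text
t: 7.95
tool_pos: [0.4436, -0.1185, 0.1805]
eef_rot: [-3.141, -0.0, 0.79]
force: [0.3, -0.3, -2.4]
finger_gap: 0.428
finger_force: 30.0
```

```bash
python3 g.py .5765 -.0437 .18;python3 g.py .6034 .2022 .18
```

```text
t 7.95 pos [ 0.4436 -0.1185  0.1805] rpy [-3.141 -0.     0.79 ] F [ 0.29 -0.33 -2.41] gap 0.428 ff 30.0 q [ 0.96  0.24 -0.85  2.02  0.21  0.98 -0.78]
shift x 0.1467 y 0.0418 z 0.0005
t 7.95 pos [ 0.4436 -0.1185  0.1805] rpy [-3.141 -0.     0.79 ] F [ 0.29 -0.33 -2.41] gap 0.428 ff 30.0 q [ 0.96  0.24 -0.85  2.02  0.21  0.98 -0.78]
shift x 0.3403 y -0.1121 z 0.0005
```

It weighs about 2.5 N, so this is the heavy mill. It goes into the left pan, which is already low.

Request:
{"fn": "play_rows", "kwargs": {"motion": [[0.02,-0.007,-0.02,0,200],[0.06,-0.02,-0.02,0,200],[0.1,-0.033,-0.02,0,200],[0.14,-0.046,-0.02,0,200],[0.18,-0.059,-0.02,0,200]]}}

```text
t: 8.57
tool_pos: [0.529, 0.0517, 0.2007]
eef_rot: [3.141, 0.0, 0.79]
force: [0.3, -0.7, -3.0]
finger_gap: 0.425
finger_force: 30.0
```

Request:
{"fn": "play_rows", "kwargs": {"motion": [[0.04,-0.013,0,0,200],[0.08,-0.026,0,0,200],[0.12,-0.04,0,0,200],[0.16,-0.053,0,0,200],[0.16,-0.053,0,0,200]]}}

```text
t: 9.2
tool_pos: [0.6032, 0.2067, 0.2005]
eef_rot: [-3.139, -0.002, 0.795]
force: [-0.7, 0.3, -2.4]
finger_gap: 0.431
finger_force: 30.0
```

```bash
cat > pan.py <<'E'
import sys
from h import *
from rig import *
x,y,zf=map(float,sys.argv[1:4])
s=sense();c=capture("wrist");T=wristT(c,s);P=pts(c,T);z=P[...,2]
h=cv2.cvtColor(c["pixels"],cv2.COLOR_RGB2HSV)
m=(h[...,0]>16)&(h[...,0]<28)&(h[...,1]>120)&(np.hypot(P[...,0]-x,P[...,1]-y)<.05)
# rim/points: fit circle to the outer hull
Q=P[m];hull=cv2.convexHull((Q[:,:2]*1000).astype(np.float32))[:,0]
print(m.sum(),"circle",cv2.minEnclosingCircle(hull),"z pct",np.percentile(Q[:,2],[5,30,50,70,95]).round(4))
f=np.hypot(Q[:,0]-x,Q[:,1]-y)<.028;print("floor",np.median(Q[f,2]) if f.any() else None)
cv2.imwrite("pics/"+sys.argv[4],c["pixels"][...,::-1])
E
python3 pan.py .6034 .2022 .04 w4.png; python3 g.py .6034 .2022 .107
```

```text
5589 circle ((605.3052368164062, 203.9449462890625), 48.65290451049805) z pct [0.0397 0.0479 0.3173 0.3218 0.3282]
floor 0.04085954268183453
t 9.25 pos [0.6029 0.2039 0.2002] rpy [-3.14  -0.     0.793] F [-0.8   0.01 -3.23] gap 0.43 ff 30.0 q [ 0.21  0.58 -0.84  1.58  0.45  1.19 -1.49]
shift x -0.0009 y 0.0016 z 0.0932
```

Request:
{"fn": "play_rows", "kwargs": {"motion": [[0,0.001,0.03,0,200],[0,0.001,0.06,0,200],[0,0.001,0.085,0,200],[0,0.001,0.097,0,200],[0,0.001,0.1,0,200]]}}

```text
t: 9.88
tool_pos: [0.6038, 0.1999, 0.1002]
eef_rot: [-3.141, 0.001, 0.789]
force: [0.5, 0.7, -3.2]
finger_gap: 0.429
finger_force: 30.0
```

Request:
{"fn": "play_rows", "kwargs": {"motion": [[0,0,0.001,0,200],[0,0,0.002,0,200],[0,0,0.003,0,200],[0,0,0.004,0,200],[0,0,0.005,0,200]]}}

```text
t: 10.5
tool_pos: [0.6041, 0.2011, 0.0958]
eef_rot: [3.141, -0.0, 0.79]
force: [-1.1, 0.3, -3.3]
finger_gap: 0.427
finger_force: 30.0
```

```bash
python3 g.py .6034 .2022 .092
```

```text
t 10.5 pos [0.6041 0.2011 0.0958] rpy [ 3.141 -0.     0.79 ] F [-1.09  0.28 -3.34] gap 0.427 ff 30.0 q [ 0.18  0.68 -0.77  1.66  0.54  1.02 -1.56]
shift x 0.0003 y -0.0013 z 0.0038
```

Request:
{"fn": "play_rows", "kwargs": {"motion": [[0,0,0.001,0,200],[0,0,0.002,0,200],[0,0,0.003,0,200],[0,0,0.0035,0,200],[0,0,0.0035,0,200]]}}

```text
t: 11.12
tool_pos: [0.604, 0.2011, 0.0922]
eef_rot: [-3.142, 0.0, 0.79]
force: [0.1, -0.5, -2.5]
finger_gap: 0.433
finger_force: 30.0
```

Request:
{"fn": "play_rows", "kwargs": {"motion": [[0,0,0.0007,0,200],[0,0,0.0014,0,200],[0,0,0.002,0,200],[0,0,0.002,0,200],[0,0,0.002,0,200]]}}

```text
t: 11.75
tool_pos: [0.6042, 0.2011, 0.0903]
eef_rot: [3.141, -0.0, 0.79]
force: [0.1, 0.3, -2.0]
finger_gap: 0.428
finger_force: 30.0
```

Request:
{"fn": "play_rows", "kwargs": {"motion": [[0,0,0.0004,0,200],[0,0,0.0008,0,200],[0,0,0.0012,0,200],[0,0,0.0015,0,200],[0,0,0.0015,0,200]]}}

```text
t: 12.38
tool_pos: [0.6044, 0.2012, 0.0893]
eef_rot: [3.141, -0.001, 0.79]
force: [-0.4, -0.6, 4.3]
finger_gap: 0.431
finger_force: 30.0
```

Request:
{"fn": "play_rows", "kwargs": {"motion": [[0,0,-0.0006,0,200],[0,0,-0.0006,0,120],[0,0,-0.0006,0,40],[0,0,-0.0006,0,40],[0,0,-0.0006,0,40]]}}

```text
t: 13.0
tool_pos: [0.604, 0.2011, 0.0892]
eef_rot: [-3.141, 0.0, 0.79]
force: [0.0, 0.1, 0.2]
finger_gap: 0.799
finger_force: 0.0
```

Request:
{"fn": "play_rows", "kwargs": {"motion": [[0,0,-0.03,0,40],[0,0,-0.06,0,40],[0,0,-0.1,0,40],[0,0,-0.13,0,40],[0,0,-0.13,0,40]]}}

```text
t: 13.62
tool_pos: [0.6056, 0.2021, 0.2223]
eef_rot: [3.139, -0.005, 0.79]
force: [-0.3, 0.2, -0.1]
finger_gap: 0.842
finger_force: 0.0
```

```bash
python3 g.py .4328 .0839 .22; python3 - <<'E'
from h import *
from rig import *
c=capture("scene");w=capture("wrist");
cv2.imwrite("pics/s2.png",np.hstack([cv2.resize(c["pixels"][120:280,220:440],(440,320)),cv2.resize(w["pixels"],(360,225)).copy() if 0 else cv2.copyMakeBorder(cv2.resize(w["pixels"],(360,225)),0,95,0,0,0)])[...,::-1])
E
```

```text
t 13.62 pos [0.6056 0.2021 0.2223] rpy [ 3.139 -0.005  0.79 ] F [-0.3   0.16 -0.05] gap 0.842 ff 0.0 q [ 0.22  0.56 -0.85  1.55  0.44  1.23 -1.48]
shift x -0.2056 y -0.0396 z 0.0023
```

View pics/s2.png

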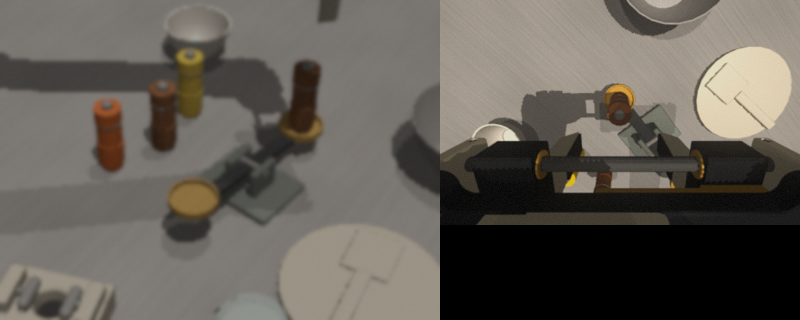

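The heavy mill stands upright in the left pan, at (305,100) in the scene crop. Next is the second brown mill, at (162,115) in the same crop.

Request:
{"fn": "play_rows", "kwargs": {"motion": [[-0.05,-0.01,0,0,40],[-0.1,-0.02,0,0,40],[-0.15,-0.03,0,0,40],[-0.206,-0.04,0,0,40],[-0.206,-0.04,0,0,40]]}}

```text
t: 14.35
tool_pos: [0.4263, 0.0782, 0.2173]
eef_rot: [3.141, 0.007, 0.784]
force: [0.1, -0.3, -0.8]
finger_gap: 0.843
finger_force: 0.0
```

```bash
python3 g.py .4328 .0839 .0515; python3 - <<'E'
from h import *
from rig import *
s=sense();c=capture("wrist");T=wristT(c,s);P=pts(c,T);z=P[...,2]
m=(abs(z-.11)<.004)&(np.hypot(P[...,0]-.433,P[...,1]-.084)<.035)
vv,uu=np.nonzero(m);(a,b),r=cv2.minEnclosingCircle(np.c_[uu,vv].astype(np.float32))
print(m.sum(),a,b,r,ray(c,a,b,.11,T).round(4),P[m].mean(0).round(4),cv2.cvtColor(c["pixels"],cv2.COLOR_RGB2HSV)[m].mean(0))
E
```

```text
t 14.35 pos [0.4263 0.0782 0.2173] rpy [3.141 0.007 0.784] F [ 0.08 -0.27 -0.8 ] gap 0.843 ff 0.0 q [ 0.69  0.14 -0.99  2.02  0.14  1.05 -1.16]
shift x 0.0086 y 0.0006 z 0.1658
1026 319.1581726074219 181.9299774169922 20.014986038208008 [0.4328 0.0831 0.11  ] [0.4331 0.0835 0.1107] [ 11.75438596 140.06530214  92.63645224]
```

Request:
{"fn": "play_rows", "kwargs": {"motion": [[0.0015,0.001,0,0,40],[0.0015,0.001,0.05,0,40],[0.0015,0.001,0.1,0,40],[0.0015,0.001,0.14,0,40],[0.0015,0.001,0.168,0,40]]}}

```text
t: 15.02
tool_pos: [0.4321, 0.0854, 0.0487]
eef_rot: [-3.138, 0.0, 0.793]
force: [0.3, -0.2, 0.0]
finger_gap: 0.846
finger_force: 0.0
```

Request:
{"fn": "play_rows", "kwargs": {"motion": [[0,0,0,0,40],[0,0,0,0,200],[0,0,0,0,200],[0,0,0,0,200],[0,0,0,0,200]]}}

```text
t: 15.65
tool_pos: [0.433, 0.0829, 0.0519]
eef_rot: [3.14, -0.001, 0.79]
force: [0.3, 0.7, 0.6]
finger_gap: 0.456
finger_force: 0.0
```

Request:
{"fn": "play_rows", "kwargs": {"motion": [[0,0,0,0,200],[0,0,0,0,200],[0,0,-0.03,0,200],[0,0,-0.08,0,200],[0,0,-0.12,0,200]]}}

```text
t: 16.27
tool_pos: [0.4322, 0.0834, 0.1725]
eef_rot: [-3.141, -0.0, 0.791]
force: [1.5, -0.4, -0.3]
finger_gap: 0.428
finger_force: 30.0
```

Request:
{"fn": "play_rows", "kwargs": {"motion": [[0,0,-0.03,0,200],[0,0,-0.03,0,200],[0,0,-0.03,0,200],[0,0,-0.03,0,200],[0,0,-0.03,0,200]]}}

```text
t: 16.9
tool_pos: [0.4317, 0.0833, 0.2004]
eef_rot: [-3.14, 0.001, 0.791]
force: [-0.4, -0.1, 0.2]
finger_gap: 0.43
finger_force: 30.0
```

```bash
python3 g.py .5765 -.0437 .2
```

```text
t 16.9 pos [0.4317 0.0833 0.2004] rpy [-3.14e+00  1.00e-03  7.91e-01] F [-0.39 -0.14  0.22] gap 0.43 ff 30.0 q [ 0.68  0.19 -1.02  2.03  0.19  1.02 -1.21]
shift x 0.0116 y 0.1922 z 0.0004
```

Request:
{"fn": "play_rows", "kwargs": {"motion": [[0.003,0.048,0,0,200],[0.006,0.096,0,0,200],[0.009,0.144,0,0,200],[0.0115,0.192,0,0,200],[0.0115,0.192,0,0,200]]}}

```text
t: 17.52
tool_pos: [0.5786, -0.0475, 0.1996]
eef_rot: [-3.14, 0.0, 0.784]
force: [-1.4, 0.3, -1.5]
finger_gap: 0.429
finger_force: 30.0
```

```bash
sed -i 's/(h\[...,1\]>120)/(h[...,1]>120)\&(z<.09)/' pan.py; python3 pan.py .5765 -.0437 .068 w5.png; python3 g.py .5765 -.0437 .13
```

```text
2044 circle ((580.3856201171875, -51.361289978027344), 39.60099792480469) z pct [0.0676 0.0685 0.0689 0.0695 0.0769]
floor 0.0686588486502156
t 17.57 pos [ 0.5771 -0.0448  0.1998] rpy [-3.139  0.     0.787] F [-0.73  1.04 -1.12] gap 0.43 ff 30.0 q [ 0.69  0.48 -0.87  1.72  0.39  1.13 -1.08]
shift x 0.0004 y -0.0012 z 0.0698
```

Request:
{"fn": "play_rows", "kwargs": {"motion": [[0,0,0.025,0,200],[0,0,0.05,0,200],[0,0,0.068,0,200],[0,0,0.074,0,200],[0,0,0.076,0,200]]}}

```text
t: 18.2
tool_pos: [0.577, -0.0433, 0.1255]
eef_rot: [-3.142, -0.0, 0.791]
force: [0.6, -0.5, -0.2]
finger_gap: 0.427
finger_force: 30.0
```

Request:
{"fn": "play_rows", "kwargs": {"motion": [[0,0,0.0005,0,200],[0,0,0.001,0,200],[0,0,0.0015,0,200],[0,0,0.002,0,200],[0,0,0.002,0,200]]}}

```text
t: 18.82
tool_pos: [0.5769, -0.0438, 0.1234]
eef_rot: [3.142, -0.0, 0.79]
force: [0.1, -0.3, -0.5]
finger_gap: 0.428
finger_force: 30.0
```

Request:
{"fn": "play_rows", "kwargs": {"motion": [[0,0,0.0004,0,200],[0,0,0.0008,0,200],[0,0,0.0012,0,200],[0,0,0.0016,0,200],[0,0,0.0016,0,200]]}}

```text
t: 19.45
tool_pos: [0.5769, -0.0438, 0.1217]
eef_rot: [-3.142, 0.0, 0.79]
force: [-0.3, -0.2, -1.1]
finger_gap: 0.426
finger_force: 30.0
```

Request:
{"fn": "play_rows", "kwargs": {"motion": [[0,0,0.0004,0,200],[0,0,0.0008,0,200],[0,0,0.0012,0,200],[0,0,0.0012,0,200],[0,0,0.0012,0,200]]}}

```text
t: 20.08
tool_pos: [0.5769, -0.0437, 0.1205]
eef_rot: [3.142, -0.0, 0.79]
force: [-0.0, 0.6, -0.9]
finger_gap: 0.431
finger_force: 30.0
```

Request:
{"fn": "play_rows", "kwargs": {"motion": [[0,0,0.0004,0,200],[0,0,0.0008,0,200],[0,0,0.0012,0,200],[0,0,0.0012,0,200],[0,0,0.0012,0,200]]}}

```text
t: 20.7
tool_pos: [0.5771, -0.0436, 0.1196]
eef_rot: [3.141, -0.0, 0.79]
force: [-1.5, 0.1, 3.5]
finger_gap: 0.43
finger_force: 30.0
```

Contact. I'll ease off slightly, release and lift.

Request:
{"fn": "play_rows", "kwargs": {"motion": [[0,0,-0.0004,0,200],[0,0,-0.0004,0,120],[0,0,-0.0004,0,40],[0,0,-0.0004,0,40],[0,0,-0.0004,0,40]]}}

```text
t: 21.32
tool_pos: [0.5769, -0.0438, 0.1197]
eef_rot: [-3.142, 0.0, 0.79]
force: [0.6, -0.2, 0.1]
finger_gap: 0.803
finger_force: 0.0
```

Request:
{"fn": "play_rows", "kwargs": {"motion": [[0,0,-0.03,0,40],[0,0,-0.06,0,40],[0,0,-0.09,0,40],[0,0,-0.12,0,40],[0,0,-0.12,0,40]]}}

```text
t: 21.95
tool_pos: [0.5787, -0.0434, 0.2423]
eef_rot: [3.138, -0.003, 0.79]
force: [-0.2, -1.2, -0.7]
finger_gap: 0.843
finger_force: 0.0
```

```bash
python3 g.py .604 .2011 .24; python3 - <<'E'
from h import *
from rig import *
c=capture("scene");P=pts(c);np.savez("pics/s3.npz",**c)
h=cv2.cvtColor(c["pixels"],cv2.COLOR_RGB2HSV)
for n,x,y in(("L",.604,.201),("R",.577,-.0437)):
    m=(np.hypot(P[...,0]-x,P[...,1]-y)<.03);print(n,"top z",np.percentile(P[m][:,2],[5,50,98,100]).round(4))
cv2.imwrite("pics/s3.png",cv2.resize(c["pixels"][120:280,220:440],None,fx=3,fy=3)[...,::-1])
E
```

```text
t 21.95 pos [ 0.5787 -0.0434  0.2423] rpy [ 3.138e+00 -3.000e-03  7.900e-01] F [-0.21 -1.15 -0.73] gap 0.843 ff 0.0 q [ 0.71  0.43 -0.89  1.68  0.36  1.2  -1.05]
shift x 0.1916 y -0.1541 z 0.0023
L top z [-0.001   0.0846  0.1527  0.1585]
R top z [-0.001   0.1747  0.4476  0.5941]
```

View pics/s3.png

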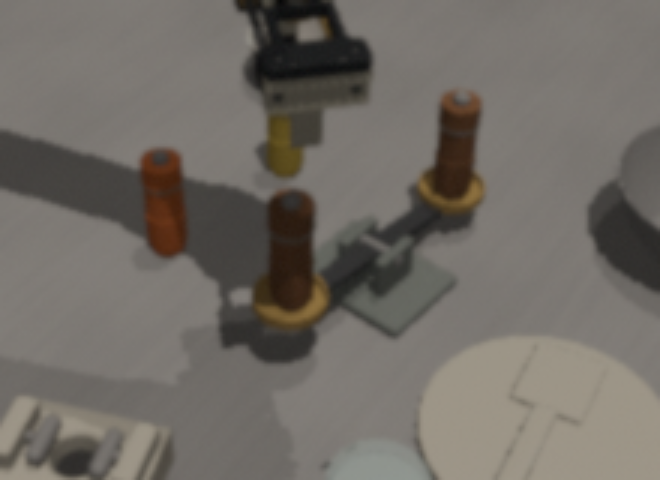

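Both mills stand upright. The light one is in the raised right pan at (292,250) and the heavy one in the dropped left pan at (457,145). Its top is at z 0.157, which means the pan floor is at 0.038, so the beam is fully tipped. Now I'll fetch the heavy mill.

Request:
{"fn": "play_rows", "kwargs": {"motion": [[0.048,-0.039,0,0,40],[0.096,-0.077,0,0,40],[0.144,-0.116,0,0,40],[0.192,-0.155,0,0,40],[0.192,-0.155,0,0,40]]}}

```text
t: 22.62
tool_pos: [0.5988, 0.21, 0.2386]
eef_rot: [-3.137, -0.001, 0.802]
force: [-0.2, -0.3, 0.6]
finger_gap: 0.847
finger_force: 0.0
```

```bash
python3 g.py .604 .2011 .0895; python3 - <<'E'
from h import *
from rig import *
s=sense();c=capture("wrist");T=wristT(c,s);P=pts(c,T);z=P[...,2]
m=(abs(z-.148)<.004)&(np.hypot(P[...,0]-.604,P[...,1]-.201)<.035)
vv,uu=np.nonzero(m);(a,b),r=cv2.minEnclosingCircle(np.c_[uu,vv].astype(np.float32))
print(m.sum(),a,b,r,ray(c,a,b,.148,T).round(4),P[m].mean(0).round(4))
E
python3 g.py .604 .2011 .0895
```

```text
t 22.62 pos [0.5988 0.21   0.2386] rpy [-3.137e+00 -1.000e-03  8.020e-01] F [-0.18 -0.3   0.58] gap 0.847 ff 0.0 q [ 0.24  0.55 -0.89  1.54  0.44  1.26 -1.48]
shift x -0.0028 y 0.0099 z 0.1491
1109 329.4827575683594 198.1724090576172 20.677108764648438 [0.6043 0.2005 0.148 ] [0.6048 0.201  0.1486]
t 22.68 pos [0.5999 0.2056 0.2383] rpy [-3.139e+00  1.000e-03  7.970e-01] F [-0.48  0.06 -0.21] gap 0.838 ff 0.0 q [ 0.24  0.55 -0.89  1.54  0.44  1.26 -1.48]
shift x -0.0004 y 0.0061 z 0.1488
```

Request:
{"fn": "play_rows", "kwargs": {"motion": [[0.001,0.002,0,0,40],[0.001,0.002,0.04,0,40],[0.001,0.002,0.08,0,40],[0.001,0.002,0.12,0,40],[0.001,0.002,0.149,0,40]]}}

```text
t: 23.3
tool_pos: [0.6039, 0.1971, 0.0882]
eef_rot: [3.141, 0.003, 0.786]
force: [0.5, -1.1, 0.9]
finger_gap: 0.84
finger_force: 0.0
```

Request:
{"fn": "play_rows", "kwargs": {"motion": [[0,0,0,0,40],[0,0,0,0,200],[0,0,0,0,200],[0,0,0,0,200],[0,0,0,0,200]], "grip_force": 20}}

```text
t: 23.92
tool_pos: [0.6044, 0.2011, 0.0914]
eef_rot: [3.141, -0.001, 0.79]
force: [-0.0, -0.2, -0.7]
finger_gap: 0.456
finger_force: 0.0
```

Request:
{"fn": "play_rows", "kwargs": {"motion": [[0,0,0,0,200],[0,0,0,0,200],[0,0,0,0,200],[0,0,-0.005,0,200],[0,0,-0.01,0,200]]}}

```text
t: 24.55
tool_pos: [0.6032, 0.2008, 0.1001]
eef_rot: [-3.141, 0.002, 0.79]
force: [0.5, -0.7, -2.1]
finger_gap: 0.43
finger_force: 20.0
```

Request:
{"fn": "play_rows", "kwargs": {"motion": [[0,0,-0.03,0,200],[0,0,-0.07,0,200],[0,0,-0.12,0,200],[0,0,-0.16,0,200],[0,0,-0.19,0,200]], "grip_force": 50}}

```text
t: 25.18
tool_pos: [0.604, 0.2014, 0.2927]
eef_rot: [3.141, -0.001, 0.791]
force: [0.7, -1.5, -4.0]
finger_gap: 0.424
finger_force: 50.0
```

Request:
{"fn": "play_rows", "kwargs": {"motion": [[-0.03,0.02,0,0,200],[-0.07,0.048,0,0,200],[-0.11,0.075,0,0,200],[-0.15,0.103,0,0,200],[-0.19,0.13,0,0,200]]}}

```text
t: 25.8
tool_pos: [0.5618, -0.0269, 0.2905]
eef_rot: [-3.141, 0.001, 0.79]
force: [0.8, -0.6, -3.2]
finger_gap: 0.428
finger_force: 50.0
```

```bash
python3 g.py .5192 -.2625 .29
```

```text
t 25.8 pos [ 0.5618 -0.0269  0.2905] rpy [-3.141e+00  1.000e-03  7.900e-01] F [ 0.76 -0.61 -3.21] gap 0.428 ff 50.0 q [ 0.72  0.36 -0.92  1.65  0.3   1.28 -1.03]
shift x -0.1974 y 0.1355 z 0.0005
```

Request:
{"fn": "play_rows", "kwargs": {"motion": [[-0.05,0.027,0,0,200],[-0.1,0.054,0,0,200],[-0.15,0.081,0,0,200],[-0.2,0.108,0,0,200],[-0.25,0.135,0,0,200]]}}

```text
t: 26.42
tool_pos: [0.4817, -0.2994, 0.2907]
eef_rot: [-3.141, 0.0, 0.791]
force: [1.3, -0.4, -2.1]
finger_gap: 0.424
finger_force: 50.0
```

Request:
{"fn": "play_rows", "kwargs": {"motion": [[-0.01,0,0.04,0,200],[-0.02,0,0.07,0,200],[-0.02,0,0.07,0,200],[-0.02,0,0.07,0,200],[-0.02,0,0.07,0,200]]}}

```text
t: 27.05
tool_pos: [0.4703, -0.3119, 0.2225]
eef_rot: [3.139, -0.001, 0.792]
force: [0.1, -0.3, -1.9]
finger_gap: 0.424
finger_force: 50.0
```

```bash
python3 g.py .5192 -.2625 .22; cat > hol.py <<'E'
from h import *
from rig import *
s=sense();c=capture("wrist");T=wristT(c,s);P=pts(c,T);z=P[...,2];np.savez("pics/hw.npz",T=T,**{k:c[k] for k in c})
near=np.hypot(P[...,0]-.519,P[...,1]+.2625)<.09
b=(near&(c["depth"]>0)&(z>.03)&(z<.075)).astype(np.uint8);nb,l,st,ce=cv2.connectedComponentsWithStats(b);b=l==1+st[1:,4].argmax()
print("block",b.sum(),cv2.minAreaRect((P[b][:,:2]*1000).astype(np.float32)))
g=(near&(z>.058)&(z<.07)&b).astype(np.uint8);nb,l,st,ce=cv2.connectedComponentsWithStats(g)
for i in range(1,nb):
    if st[i,4]>40: print("lug",st[i,4],ce[i].round(1),cv2.minAreaRect((P[l==i][:,:2]*1000).astype(np.float32)),np.median(z[l==i]).round(4))
g=(near&(z>-.02)&(z<.032)&(np.hypot(P[...,0]-.519,P[...,1]+.2625)<.03));print("hole",g.sum(),P[g].mean(0).round(4), np.percentile(z[g],[5,50,95]).round(4) if g.any() else '')
cv2.imwrite("pics/w6.png",c["pixels"][...,::-1])
E
python3 hol.py
```

```text
t 27.05 pos [ 0.4703 -0.3119  0.2225] rpy [ 3.139e+00 -1.000e-03  7.920e-01] F [ 0.09 -0.26 -1.9 ] gap 0.424 ff 50.0 q [ 1.18  0.4  -0.81  1.74  0.31  1.14 -0.51]
shift x 0.0696 y 0.0001 z 0.0025
block 7754 ((518.6901245117188, -265.2599182128906), (130.48831176757812, 90.30029296875), 19.089672088623047)
lug 1121 [340.4  74.3] ((567.75439453125, -248.32827758789062), (20.085519790649414, 60.00102996826172), 18.965782165527344) 0.0625
lug 187 [329.5  96.4] ((543.6680297851562, -256.0704040527344), (9.365598678588867, 39.527565002441406), 20.040279388427734) 0.0586
lug 156 [308.6 141.1] ((493.94549560546875, -274.2940979003906), (9.406373977661133, 39.3200569152832), 21.520822525024414) 0.0585
lug 885 [299.1 160.6] ((469.6097717285156, -282.12908935546875), (20.167461395263672, 59.93537521362305), 19.008472442626953) 0.0625
hole 1036 [ 0.5184 -0.2654  0.0189] [0.0004 0.0224 0.0242]
```

View pics/w6.png

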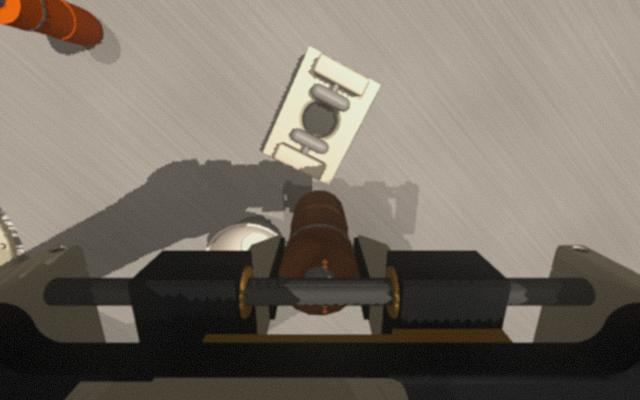

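The wrist view shows the holder hole at (320,120), giving a centre of (0.5187, -0.265). The mill is held upright. I'll move over the mouth.

Request:
{"fn": "play_rows", "kwargs": {"motion": [[0.02,0.001,0,0,200],[0.045,0.001,0,0,200],[0.067,0.001,0,0,200],[0.067,0.001,0.03,0,200],[0.067,0.001,0.06,0,200]]}}

```text
t: 27.72
tool_pos: [0.518, -0.2651, 0.1615]
eef_rot: [3.139, -0.001, 0.791]
force: [-0.5, -0.2, -3.1]
finger_gap: 0.426
finger_force: 50.0
```

Request:
{"fn": "play_rows", "kwargs": {"motion": [[0,0,0.02,0,200],[0,0,0.035,0,200],[0,0,0.035,0,200],[0,0,0.035,0,200],[0,0,0.035,0,200]]}}

```text
t: 28.35
tool_pos: [0.5173, -0.2657, 0.1268]
eef_rot: [3.14, -0.001, 0.79]
force: [0.2, -0.4, -2.4]
finger_gap: 0.427
finger_force: 50.0
```

```bash
python3 g.py .5187 -.265 .12; python3 hol.py
```

```text
t 28.35 pos [ 0.5173 -0.2657  0.1268] rpy [ 3.14e+00 -1.00e-03  7.90e-01] F [ 0.16 -0.35 -2.37] gap 0.427 ff 50.0 q [ 1.    0.54 -0.76  1.79  0.44  0.99 -0.71]
shift x 0.0015 y 0.0005 z 0.0068
block 8487 ((518.3208618164062, -265.3879699707031), (130.76434326171875, 90.08525848388672), 19.023000717163086)
lug 1716 [345.7 146.9] ((567.9122314453125, -248.310791015625), (19.867158889770508, 60.015708923339844), 18.78166961669922) 0.0625
lug 297 [331.7 172.9] ((544.110595703125, -255.6798858642578), (9.389122009277344, 38.72039794921875), 19.988475799560547) 0.0586
lug 152 [274.7 233.9] ((468.7069396972656, -260.577880859375), (11.10401725769043, 22.387531280517578), 35.42061996459961) 0.0616
hole 649 [ 0.5204 -0.2612  0.0208] [0.0015 0.0226 0.0241]
```

Request:
{"fn": "play_rows", "kwargs": {"motion": [[0.001,0.0005,0,0,200],[0.001,0.0005,0.01,0,200],[0.001,0.0005,0.02,0,200],[0.001,0.0005,0.024,0,200],[0.001,0.0005,0.027,0,200]]}}

```text
t: 29.02
tool_pos: [0.5178, -0.2647, 0.0984]
eef_rot: [-3.142, -0.001, 0.79]
force: [0.7, 0.6, -1.8]
finger_gap: 0.425
finger_force: 50.0
```

Request:
{"fn": "play_rows", "kwargs": {"motion": [[0,0,0.0015,0,200],[0,0,0.003,0,200],[0,0,0.0045,0,200],[0,0,0.006,0,200],[0,0,0.006,0,200]]}}

```text
t: 29.65
tool_pos: [0.5178, -0.2652, 0.0927]
eef_rot: [3.141, -0.0, 0.79]
force: [2.1, -0.7, -2.7]
finger_gap: 0.426
finger_force: 50.0
```

Request:
{"fn": "play_rows", "kwargs": {"motion": [[0,0,0.0015,0,200],[0,0,0.003,0,200],[0,0,0.0045,0,200],[0,0,0.006,0,200],[0,0,0.006,0,200]]}}

```text
t: 30.28
tool_pos: [0.5181, -0.2653, 0.0871]
eef_rot: [3.14, -0.0, 0.79]
force: [2.7, 0.1, 4.4]
finger_gap: 0.426
finger_force: 50.0
```

Request:
{"fn": "play_rows", "kwargs": {"motion": [[0.0003,0.0003,0.001,0,200],[0.0003,0.0003,0.002,0,200],[0.0003,0.0003,0.003,0,200],[0.0003,0.0003,0.004,0,200],[0.0003,0.0003,0.004,0,200]]}}

```text
t: 30.9
tool_pos: [0.518, -0.265, 0.0825]
eef_rot: [3.142, -0.0, 0.79]
force: [3.0, 0.2, 1.4]
finger_gap: 0.424
finger_force: 50.0
```

Request:
{"fn": "play_rows", "kwargs": {"motion": [[0.0003,0.0003,0.001,0,200],[0.0003,0.0003,0.002,0,200],[0.0003,0.0003,0.003,0,200],[0.0003,0.0003,0.004,0,200],[0.0003,0.0003,0.004,0,200]]}}

```text
t: 31.52
tool_pos: [0.5182, -0.2649, 0.0784]
eef_rot: [-3.141, 0.0, 0.79]
force: [2.0, 1.5, 1.6]
finger_gap: 0.431
finger_force: 50.0
```

Steady drag reads about 1.5 N. I'll take smaller steps now.

Request:
{"fn": "play_rows", "kwargs": {"motion": [[0,0,0.0005,0,200],[0,0,0.001,0,200],[0,0,0.0015,0,200],[0,0,0.002,0,200],[0,0,0.002,0,200]]}}

```text
t: 32.15
tool_pos: [0.5183, -0.265, 0.0766]
eef_rot: [-3.141, 0.0, 0.79]
force: [0.7, 0.1, 3.2]
finger_gap: 0.427
finger_force: 50.0
```

Request:
{"fn": "play_rows", "kwargs": {"motion": [[0,0,0.0004,0,200],[0,0,0.0008,0,200],[0,0,0.0012,0,200],[0,0,0.0012,0,200],[0,0,0.0012,0,200]]}}

```text
t: 32.78
tool_pos: [0.5184, -0.265, 0.0755]
eef_rot: [3.142, -0.0, 0.79]
force: [1.9, 0.8, 4.1]
finger_gap: 0.424
finger_force: 50.0
```

Request:
{"fn": "play_rows", "kwargs": {"motion": [[0,0,0.0004,0,200],[0,0,0.0008,0,200],[0,0,0.0012,0,200],[0,0,0.0012,0,200],[0,0,0.0012,0,200]]}}

```text
t: 33.4
tool_pos: [0.5186, -0.2649, 0.0749]
eef_rot: [3.141, 0.0, 0.79]
force: [-0.2, 1.6, 7.5]
finger_gap: 0.424
finger_force: 50.0
```

Request:
{"fn": "play_rows", "kwargs": {"motion": [[0,0,0.0003,0,200],[0,0,0.0006,0,200],[0,0,0.0009,0,200],[0,0,0.0009,0,200],[0,0,0.0009,0,200]]}}

```text
t: 34.02
tool_pos: [0.5187, -0.2649, 0.0745]
eef_rot: [3.141, 0.0, 0.79]
force: [-1.1, 2.2, 11.8]
finger_gap: 0.425
finger_force: 50.0
```

Request:
{"fn": "play_rows", "kwargs": {"motion": [[0,0,0.0003,0,200],[0,0,0.0006,0,200],[0,0,0.0007,0,200],[0,0,0.0007,0,200],[0,0,0.0007,0,200]]}}

```text
t: 34.65
tool_pos: [0.5188, -0.2648, 0.0742]
eef_rot: [3.141, 0.0, 0.79]
force: [-1.9, 2.2, 15.6]
finger_gap: 0.427
finger_force: 50.0
```

The stop reading is firm, at about 11–13 N. I'll ease off slightly, release and lift.

Request:
{"fn": "play_rows", "kwargs": {"motion": [[0,0,-0.001,0,200],[0,0,-0.001,0,150],[0,0,-0.001,0,40],[0,0,-0.001,0,40],[0,0,-0.001,0,40]]}}

```text
t: 35.28
tool_pos: [0.5175, -0.2651, 0.0731]
eef_rot: [-3.14, 0.001, 0.79]
force: [-1.0, -0.6, -0.0]
finger_gap: 0.703
finger_force: 0.0
```

Request:
{"fn": "play_rows", "kwargs": {"motion": [[0,0,-0.02,0,40],[0,0,-0.06,0,40],[0,0,-0.11,0,40],[0,0,-0.15,0,40],[0,0,-0.15,0,40]]}}

```text
t: 35.9
tool_pos: [0.5211, -0.2656, 0.2289]
eef_rot: [3.134, -0.002, 0.79]
force: [1.7, -0.6, -0.8]
finger_gap: 0.841
finger_force: 0.0
```

```bash
python3 g.py .5187 -.265 .22; python3 - <<'E'
from h import *
from rig import *
s=sense();c=capture("wrist");T=wristT(c,s);P=pts(c,T);z=P[...,2]
near=np.hypot(P[...,0]-.5187,P[...,1]+.265)<.03
ct=np.percentile(z[near],[50,75,99]);print(ct.round(4))
m=near&(z>.122)&(z<.135+.02)
vv,uu=np.nonzero(m);(a,b),r=cv2.minEnclosingCircle(np.c_[uu,vv].astype(np.float32));print(m.sum(),r,ray(c,a,b,.132,T).round(4),P[m].mean(0).round(4))
t=capture("scene");P=pts(t)
for x,y in((.577,-.044),(.604,.201)):
    k=np.hypot(P[...,0]-x,P[...,1]-y)<.03;print(np.percentile(P[k][:,2],[50,99]).round(4))
w=cv2.copyMakeBorder(cv2.resize(c["pixels"],(360,225)),0,95,0,0,0)
cv2.imwrite("pics/f.png",np.hstack([cv2.resize(t["pixels"][120:320,200:420],(440,320)),w])[...,::-1])
E
```

```text
t 35.9 pos [ 0.5211 -0.2656  0.2289] rpy [ 3.134e+00 -2.000e-03  7.900e-01] F [ 1.71 -0.62 -0.79] gap 0.841 ff 0.0 q [ 1.05  0.43 -0.82  1.69  0.34  1.17 -0.64]
shift x -0.0013 y -0.0021 z 0.0089
[0.3604 0.366  0.3715]
1309 20.69001007080078 [ 0.5194 -0.2646  0.132 ] [ 0.5195 -0.2646  0.133 ]
[0.0985 0.1857]
[0.0366 0.0441]
```

View pics/f.png

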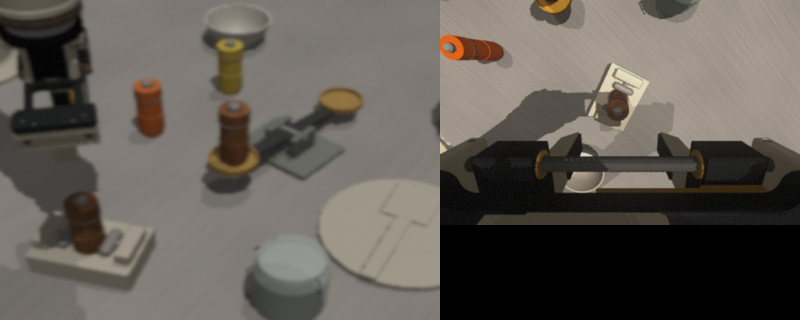

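The heavy mill stands upright in the holder with its base at z ≈ 0.023, within 1 mm of the centre. The light one stands in the raised pan, and nothing else was touched. I'm handing in.

```bash
python3 -c "
from rig import *
print(hand_in())"
```

```text
the job is handed in; nothing more can be done
None
```

The job is handed in, with no verdict returned: the heavy mill, from the dropped left pan, is pressed home in the holder with an estimated 11–13 N on the stop, and the light one stands in the raised right pan (the beam was already tipped left, so I told them apart by lifting each).

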